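Seat a keyed spindle in its drive hub and hold it home for the set screw

ROBOT

A 6-joint arm with a two-finger parallel gripper is mounted at the origin on the work surface; the furniture and walls round the work are solid. World frame = base frame: x ahead of the robot, y to its left, z up, the work surface at z = 0. Lengths are in m, angles in rad, forces in N, time in s.
With the tool pointing down it reaches from about 0.225 to 0.875 m from the base axis. Payload 3.4 kg.
Tool frame: the origin (TCP) lies between the finger pads, 19 mm behind the fingertips; this is the grasp point; x points along the fingers, y is the direction in which the jaws open and shut, and the axes are right-handed (so a half turn about x gives the same grasp; the last joint's range is limited). The gripper opens to 85 mm and grips with 20 to 120 N. Pads are 22 mm wide; open, the fingers measure 114 mm over their backs; the gripper's body (76 mm by 85 mm) begins 54 mm behind the grasp point. The pads swing forward as they close: fully open they stand 13 mm farther back than shut.
Start: joints at [-1.295, 0.276, 1.505, -0, 1.361, -0.121], TCP at [0.222, -0.53, 0.25] pointing down, gripper open.
Joint ranges: [-2.89, 2.89], [-0.75, 2.08], [0.22, 2.7], [-1.18, 4.32], [0.11, 2.71], [-2.7, 2.7]. Speed limits (rad/s): [2.57, 2.57, 3.14, 3.14, 3.14, 3.14].

INTERFACE

Orientations are given as a 3x3 rotation matrix whose columns are the frame's x, y, z axes.
In Python, from bench import bot gives the robot as it stands.
- The arm moves only by the tool jog_arm, never from a script. Its arguments are lists of equal length, an entry for each row: "turn": the turn, a rotation vector about the world's x, y, z scaled (see below), a list of three; "xyz": the shift along the world's x, y, z scaled (see below), a list of three; "jaw": the closure, from -1 (fully open) to 1 (shut). In form: {"turn": [[rx, ry, rz], ...], "xyz": [[tx, ty, tz], ...], "jaw": [jaw, ...]}. A call has 1 to 5 rows; each row shifts and turns the commanded pose from where the row before left it; what a row does not reach is not made up. The controller multiplies each number of a shift by 1 m and each number of a turn by 4 degrees. A row lasts 1/12 s, in which the tool goes at most 41.7 mm and 7.16 degrees, less where a joint would pass 70% of its speed; a pose out of reach is approached as far as the arm can. A call with a number of a shift or a turn outside -1 to 1 is refused whole. A call with a gripper value outside its range is refused whole. The fingers move at their own pace and stop on an object; "grip_force" is the grip in N (left out, the last holds). Time passes only in rows, so rows that do not move let the fingers close. It gives the time, the measured TCP pose, the force and the opening at its end, in the units of the state.
- bot.sense(): the state, without advancing time (a new reading comes with each control period).
- bot.camera(name): name is "scene" or "top"; returns the picture (384x512x3 uint8, red, green, blue); there is no depth.
- bot.camera_info(name): a dict with "intrinsics" (3x3 intrinsics, pixels), "world_from_camera" (4x4, takes a point from camera to world coordinates). Camera axes: x right, y up, looking along -z (the intrinsics and any distortion apply to the point x, -y, -z); pixel columns grow to the right and rows downward; lengths in m; the calibration is good to about 2 mm. A picture is of the moment at which its call begins. camera_info takes no time and is no camera call.
- bot.finish_job(): hands the job in, once; it reports no verdict.
The state is a dict: "time_s": time; "joints": joint angles; "qd": joint speeds; "tau": joint torques, N m; "tcp_pos": TCP position; "eef_rot": TCP orientation; "force": force on the tool from outside, world axes, zero at the start; "torque": the same for the moment, N m; "opening": opening from 0.0 (shut) to 1.0 (fully open).
Only numpy, scipy, OpenCV 4.12 (cv2) and the standard library are available. Lean on these libraries where they do the work, as an engineer would, in place of code of your own. Each camera call takes 0.05 s, during which the arm holds its last target.

TASK

Lift the keyed spindle out of its grey stand by its black grip and push it into the bore of the drive hub, turning it until the key slips into the keyway, then keep pushing against the ejector spring until the flange sits fully home, flat on the hub's face. Finish while still gripping the spindle and holding it pressed home, so that I can tighten the set screw: if you let go, the spring lifts it again. Leave the violet jar, the dropper bottle and the small brown bottle beside the work where they are.

Things in the scene. Friction and masses are not known exactly. Their poses are not given: they have to be found in the camera images.
- spindle: Keyed steel spindle, about 0.22 kg, hanging upright in the stand by its flange. Origin: centre of the flange's underside; z up along its axis. Flange: disc of diameter 44, 6 thick, with one nose, 6 wide, sticking out to 27 from the axis towards +x, on the side of the key. Black grip above, shaft with key below.
- spindle_grip (a point): Middle of the spindle's black grip, on the axis, 24 above the spindle's origin. The grip is a flat bar from 6 to 42 above the origin, 44 long along the spindle's x and 20 wide along its y: grasp it from above across the 20 mm (fingers closing along y).
- spindle_tip (a point): Centre of the lower end of the spindle's shaft, 44 below its origin. The shaft has diameter 18; its last 6 mm taper to diameter 11.
- spindle_key (a point): Middle of the lower end of the key: on the spindle's +x side, 14 from the axis, 30 below the spindle's origin. The key is 6 wide, stands 5 out of the shaft (to 14 from the axis) and runs from there up to 2 below the flange. The lowest 14 mm of the shaft carry no key.
- stand: Fixed grey plastic block, 72 x 72 x 52 high, with an upright hole of diameter 32 through its middle, in which the spindle hangs with its flange on the block's top. Origin: centre of its underside.
- hub: Drive hub, fixed and locked (it does not turn): grey round foot of diameter 100, grooved pulley of diameter 86 up to 32 high, on it the steel hub of diameter 56, flat face at z 78. Origin: centre of its underside, z up. Fully home, the spindle's flange lies on the face, the spindle's origin 78 above the hub's origin.
- hub_mouth (a point): Centre of the bore's mouth, in the hub's face, 78 above the bench. The upright bore has diameter 19.6 and goes 46 down.
- hub_keyway (a point): Outer end of the keyway in the hub's face: on the hub's +x side, 17 from the bore's axis. The keyway is 7.6 wide, over the bore's whole depth. The key enters only when the spindle's +x points along the hub's +x (within about 6 degrees); otherwise it stops on the face with the shaft 14 mm deep.
- ejector (a joint): Brass spring plunger in the bore. 0 = up, its top 32 below the hub's face; positive = pressed down (m). The shaft's tip meets it 12 mm before home; it pushes back with 5 N at 0 and 11 N at 0.012, the value with the spindle home.
- coplin_jar: Bystander: violet glass staining jar with a grey cap, diameter 57, 110 high, loose. Origin: centre of its underside.
- stain_bottle: Bystander: small blue dropper bottle, diameter 37, 98 high, loose. Origin: centre of its underside.
- oil_bottle: Bystander: small brown bottle with a black cap, diameter 29, 62 high, loose. Origin: centre of its underside.
Things that resemble listed ones, but are neither listed nor needed, are in the scene too. What is shaped like the spindle but red is not meant.

How it is judged:
By the outcome, as a careful person would: the job done as asked, in the order asked, and still so for the second after the job is handed in, while the arm keeps its last pose, push and grip.
It also fails if it takes over 42 s, if anything falls off the work surface, if the arm or the gripper's body presses on something with over 40 N, if the wrist force passes 120 N, or if a joint passes its speed limit or range.

## Working session

There is one attempt and no reset: what is moved stays moved. The work goes in short steps, Python scripts to look and compute and a tool call to move; the robot and the scene stay as the last step left them, time stands still between calls to the robot, and variables do not carry over. Pictures are saved under pics/ and viewed, and the job is handed in when it is done.

Besides the shell and the picture viewer there is one more tool, called after ">>>" as a command line: name --argument value ..., lists and objects as JSON in quotes. jog_arm: Moves the arm, as the interface text tells. Shifts and turns lie within -1 to 1; 1 stands for 1 m of shift or 4 degrees of turn. Its arguments: {"type":"object","properties":{"turn":{"type":"array"},"xyz":{"type":"array"},"jaw":{"type":"array"},"grip_force":{"type":"number"}},"required":["turn","xyz","jaw"]}

```bash
mkdir -p pics; ls
python3 - <<'E'
from bench import bot
import cv2
s=bot.sense(); print(s)
for n in("scene","top"):
    im=bot.camera(n); cv2.imwrite(f"pics/{n}0.png",im[:,:,::-1]); i=bot.camera_info(n); print(n,i)
E
```

```text
pics
{'time_s': 0.0, 'joints': array([-1.29500484e+00,  2.76641217e-01,  1.50615566e+00, -1.73438507e-05,
        1.36072038e+00, -1.21015330e-01]), 'qd': array([-1.73716631e-03, -9.21377280e-04, -1.78335317e-03, -7.24737498e-04,
        1.88459901e-05,  1.78677442e-04]), 'tau': array([-1.83575685e-03, -4.16775155e+01, -2.45807147e+01, -4.54766623e-04,
        1.11014169e-02,  8.20174733e-06]), 'tcp_pos': array([ 0.2220653 , -0.52983752,  0.24910436]), 'eef_rot': array([[-5.40406480e-04,  3.86478081e-01, -9.22298434e-01],
       [ 1.84724961e-03, -9.22296609e-01, -3.86478399e-01],
       [-9.99998148e-01, -1.91257085e-03, -2.15506421e-04]]), 'force': array([-0.56528707, -0.1671669 , -0.44068317]), 'torque': array([-0.01226648,  0.00402826,  0.00891046]), 'opening': 0.9999524420888256}
scene {'intrinsics': array([[454.24202337,   0.        , 248.43479526],
       [  0.        , 454.24202337, 180.79308527],
       [  0.        ,   0.        ,   1.        ]]), 'world_from_camera': array([[ 0.99968898,  0.02485141,  0.00208574,  0.56702241],
       [-0.01441786,  0.64416656, -0.76474935, -0.7866018 ],
       [-0.02034866,  0.76448142,  0.64432452,  0.8296692 ],
       [ 0.        ,  0.        ,  0.        ,  1.        ]])}
top {'intrinsics': array([[425.57532318,   0.        , 256.52722255],
       [  0.        , 425.57532318, 192.50282879],
       [  0.        ,   0.        ,   1.        ]]), 'world_from_camera': array([[-0.02923838,  0.98815536, -0.15064564,  0.41120098],
       [-0.99949274, -0.02699861,  0.01689215,  0.11611499],
       [ 0.01262485,  0.15106312,  0.9884435 ,  0.95222228],
       [ 0.        ,  0.        ,  0.        ,  1.        ]])}
```

View pics/scene0.png

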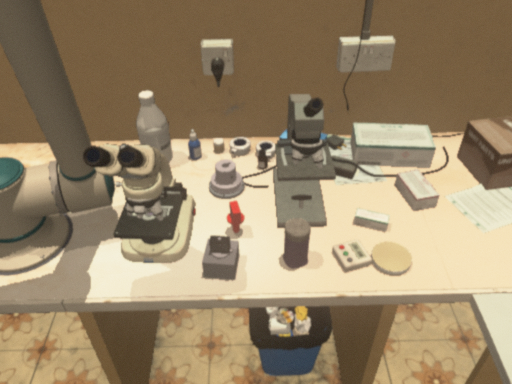

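View pics/top0.png

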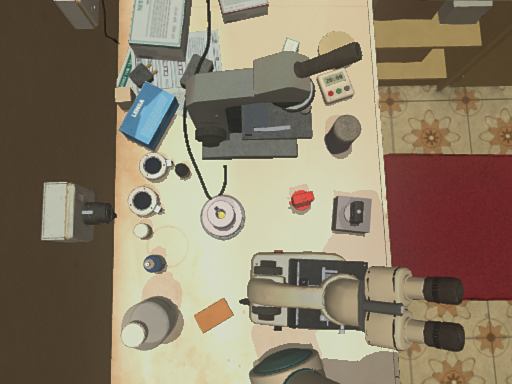

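```bash
cat > h.py <<'E'
import numpy as np, cv2
from bench import bot
def P(n):
    i=bot.camera_info(n);return i["intrinsics"],i["world_from_camera"]
def ray(n,u,v):
    K,T=P(n);d=np.array([(u-K[0,2])/K[0,0],-(v-K[1,2])/K[1,1],-1]);d=T[:3,:3]@d
    return T[:3,3],d/np.linalg.norm(d)
def atz(n,u,v,z):
    o,d=ray(n,u,v);return (o+d*(z-o[2])/d[2]).round(4)
def tri(a,b):
    o1,d1=ray("scene",*a);o2,d2=ray("top",*b)
    t=np.linalg.lstsq(np.c_[d1,-d2],o2-o1,rcond=None)[0]
    p,q=o1+t[0]*d1,o2+t[1]*d2
    return ((p+q)/2).round(4),np.linalg.norm(p-q).round(4)
def proj(n,p):
    K,T=P(n);c=T[:3,:3].T@(np.asarray(p)-T[:3,3])
    return (K[0,0]*c[0]/-c[2]+K[0,2],K[1,1]*-c[1]/-c[2]+K[1,2])
def crop(src,dst,x,y,w,h,k):
    im=cv2.imread(src)[y:y+h,x:x+w];im=cv2.resize(im,None,fx=k,fy=k,interpolation=cv2.INTER_CUBIC)
    for i in range(0,w,10):
        cv2.putText(im,str(x+i),(i*k,8),0,.3,(0,0,255),1);im[:4,i*k]=(0,0,255)
    for j in range(10,h,10):
        cv2.putText(im,str(y+j),(0,j*k+4),0,.3,(0,0,255),1)
    cv2.imwrite(dst,im)
E
python3 - <<'E'
from h import *
crop("pics/scene0.png","pics/c1.png",190,225,60,60,10)
crop("pics/scene0.png","pics/c2.png",195,145,60,60,10)
crop("pics/top0.png","pics/c3.png",322,182,60,60,10)
crop("pics/top0.png","pics/c4.png",192,186,60,60,10)
E
```

```text
(no output)
```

View pics/c1.png

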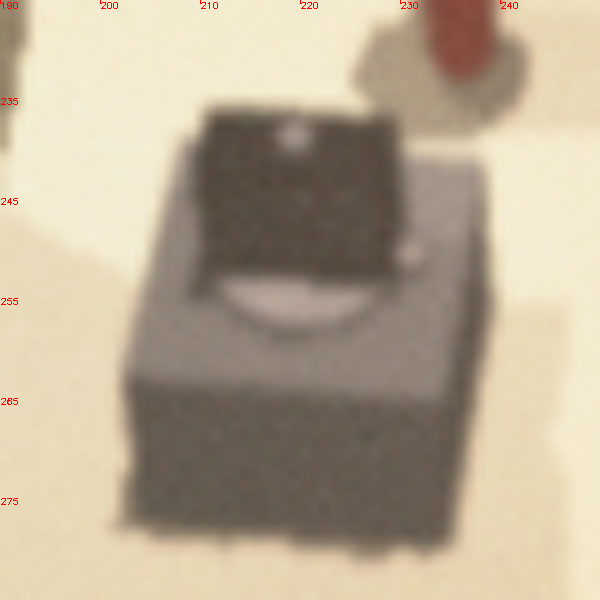

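View pics/c2.png

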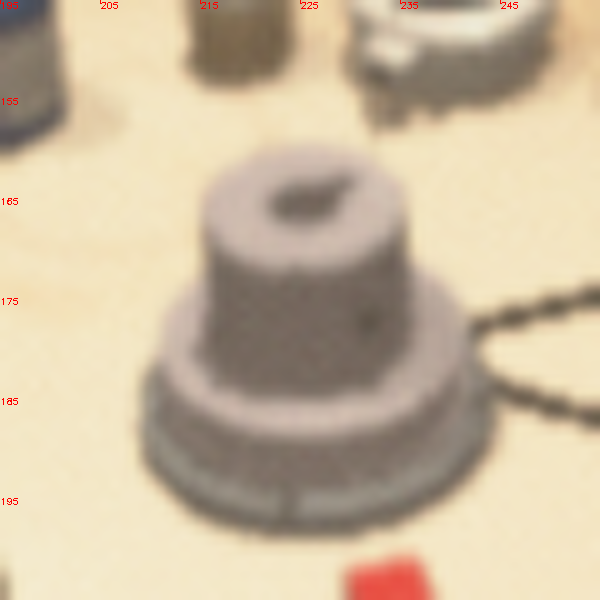

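View pics/c3.png

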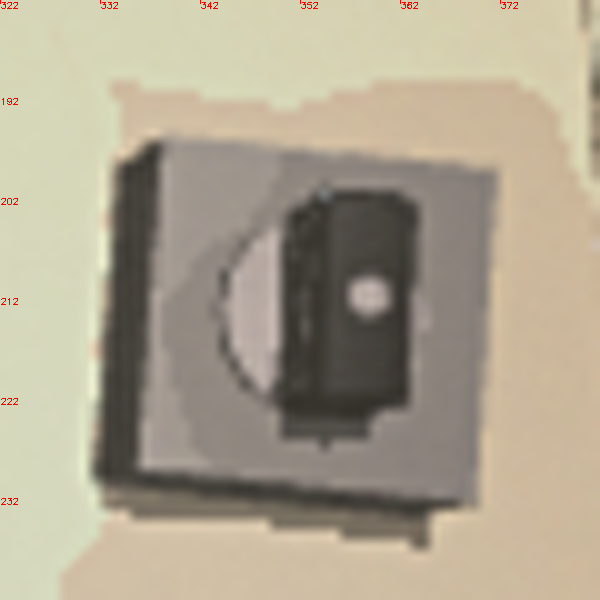

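View pics/c4.png

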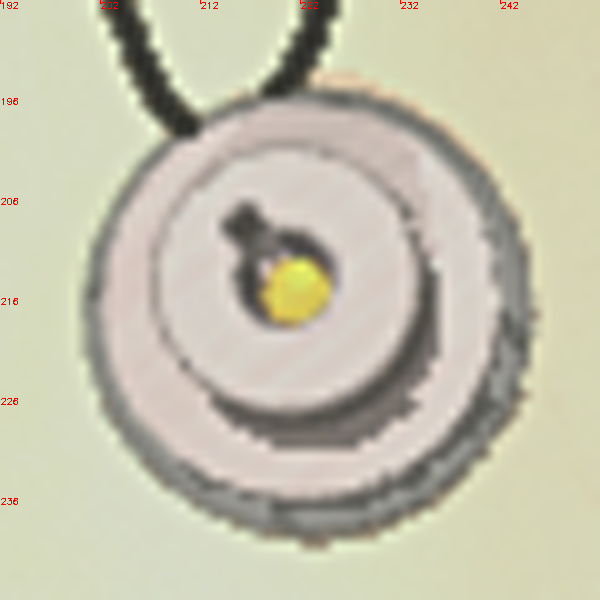

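Run:
```python
from h import *
for k,a,b in [("dot",(218.7,238.5),(358.2,211.3)),("hubface",(224.9,164.5),(220.3,213.7)),("keyway end",(229.6,162.9),(216,207.2)),
 ("stand NE",(238,241),(371,199)),("stand NW",(208.5,240.5),(338,196)),("stand SW",(203,263),(335.5,229)),
 ("ocular1",(93,157),(460,292)),("ocular2",(127,157),(460,345)),("headtopL",(143,150),(372,290)),("armtop",(160,165),(262,288)),("red",(235,209),(302,201)),("jar top",(297,224),(346,126)),("microknob scope2 top",(310,104),(350,55))]:
    print(k,*tri(a,b))
print(atz("top",358.2,211.3,.094), atz("scene",218.7,238.5,.094))
print(atz("top",220.3,213.7,.078), atz("scene",224.9,164.5,.078))
print(atz("top",216,207.2,.078), atz("scene",229.6,162.9,.078))
```

```text
dot [ 0.4972 -0.1047  0.0918] 0.0014
hubface [0.5023 0.1771 0.0771] 0.0001
keyway end [0.5155 0.1858 0.0756] 0.0017
stand NE [ 0.5302 -0.1277  0.105 ] 0.0189
stand NW [ 0.5023 -0.0772  0.0668] 0.0646
stand SW [ 0.4606 -0.0798 -0.0174] 0.0189
ocular1 [ 0.3321 -0.1716  0.3718] 0.0524
ocular2 [ 0.3214 -0.152   0.3616] 0.0673
headtopL [ 0.3589 -0.0625  0.3054] 0.0016
armtop [0.3514 0.0968 0.1436] 0.0066
red [0.5277 0.0071 0.0724] 0.006
jar top [ 0.6706 -0.0859  0.1123] 0.0029
microknob scope2 top [ 0.689  -0.0327  0.3834] 0.0066
[ 0.4977 -0.104   0.094 ] [ 0.4968 -0.1068  0.094 ]
[0.5023 0.1771 0.078 ] [0.5023 0.1759 0.078 ]
[0.516  0.1857 0.078 ] [0.5149 0.1824 0.078 ]
```

Run:
```python
from h import *
crop("pics/scene0.png","pics/c5.png",60,130,150,140,5)
crop("pics/top0.png","pics/c6.png",235,180,150,120,5)
```

```text
(no output)
```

View pics/c5.png

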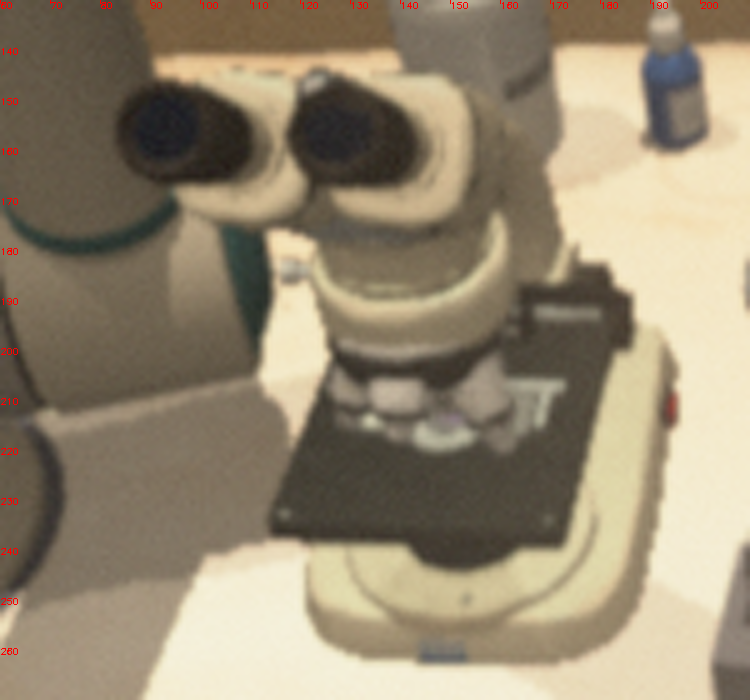

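View pics/c6.png

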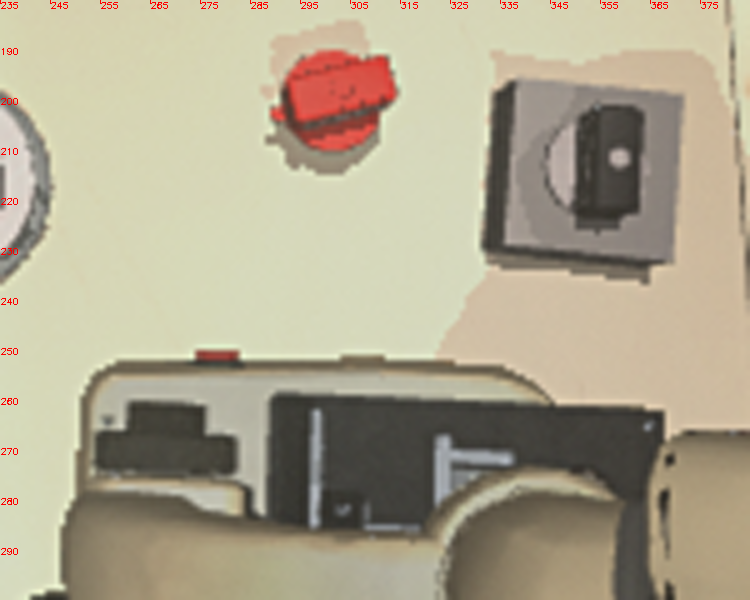

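Run:
```python
from h import *
print(tri((93,157),(460,345)),tri((127,157),(460,292)))
for z in (.1,.25,.3,.33): print(z,atz("top",410,265,z),atz("top",370,264,z),atz("top",250,300,z),atz("top",330,262,z),atz("scene",152,165,z))
# overlay model
def over(n,src,pts,x,y,w,h,k,dst):
    im=cv2.resize(cv2.imread(src)[y:y+h,x:x+w],None,fx=k,fy=k,interpolation=cv2.INTER_CUBIC)
    for P_,c in pts:
        q=np.array([[(a-x+.5)*k,(b-y+.5)*k] for a,b in (proj(n,p) for p in P_)]).astype(np.int32)
        cv2.polylines(im,[q],False,c,1)
    cv2.imwrite(dst,im)
def R(t): return np.array([[np.cos(t),-np.sin(t)],[np.sin(t),np.cos(t)]])
def poly(c,yaw,xy,z): return [np.r_[c+R(yaw)@np.array(p),z] for p in xy]
def circ(c,r,z): return [np.r_[c+r*np.array([np.cos(t),np.sin(t)]),z] for t in np.linspace(0,6.2832,50)]
s=np.array([.4972,-.1053]);h=np.array([.5023,.1766])
for n in("scene","top"):
  for yaw in(-3,):
    y=np.radians(yaw);box=[(-.022,-.01),(.022,-.01),(.022,.01),(-.022,.01),(-.022,-.01)]
    nose=[(.02,-.003),(.027,-.003),(.027,.003),(.02,.003)]
    pts=[(poly(s,y,box,.094),(0,255,0)),(poly(s,y,box,.058),(0,255,0)),(circ(s,.022,.058),(255,0,0)),(poly(s,y,nose,.058),(0,0,255))]
    x0=(190,225) if n=="scene" else (322,182)
    over(n,f"pics/{n}0.png",pts,*x0,60,60,10,f"pics/o_s_{n}.png")
  y=np.radians(36);kw=[(.009,-.0038),(.017,-.0038),(.017,.0038),(.009,.0038)]
  pts=[(circ(h,.028,.078),(0,255,0)),(circ(h,.0098,.078),(255,0,0)),(poly(h,y,kw,.078),(0,0,255)),(circ(h,.043,.032),(0,255,0))]
  x0=(195,145) if n=="scene" else (192,186)
  over(n,f"pics/{n}0.png",pts,*x0,60,60,10,f"pics/o_h_{n}.png")
a=[cv2.imread(f"pics/o_{i}_{n}.png") for i in"sh" for n in("scene","top")]
cv2.imwrite("pics/o.png",cv2.resize(np.vstack([np.hstack(a[:2]),np.hstack(a[2:])]),(600,600)))
```

```text
(array([ 0.2931, -0.1579,  0.363 ]), np.float64(0.011)) (array([ 0.3581, -0.165 ,  0.3658]), np.float64(0.0025))
0.1 [ 0.3874 -0.1985  0.1   ] [ 0.3917 -0.1191  0.1   ] [0.3294 0.1205 0.1   ] [ 0.3979 -0.0399  0.1   ] [0.3131 0.1533 0.1   ]
0.25 [ 0.3916 -0.1431  0.25  ] [ 0.3951 -0.0777  0.25  ] [0.3438 0.1197 0.25  ] [ 0.4002 -0.0124  0.25  ] [ 0.3653 -0.0399  0.25  ]
0.3 [ 0.393  -0.1247  0.3   ] [ 0.3963 -0.0639  0.3   ] [0.3486 0.1195 0.3   ] [ 0.401  -0.0033  0.3   ] [ 0.3827 -0.1043  0.3   ]
0.33 [ 0.3938 -0.1136  0.33  ] [ 0.3969 -0.0556  0.33  ] [0.3515 0.1193 0.33  ] [0.4015 0.0022 0.33  ] [ 0.3932 -0.1429  0.33  ]
```

View pics/o_s_top.png

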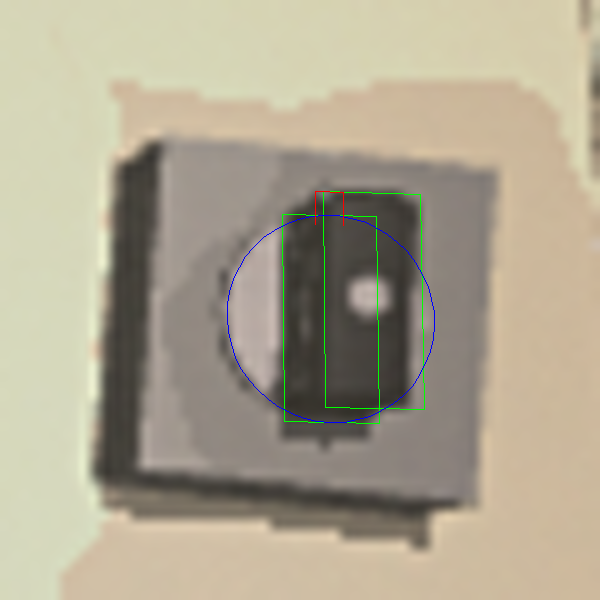

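View pics/o_s_scene.png

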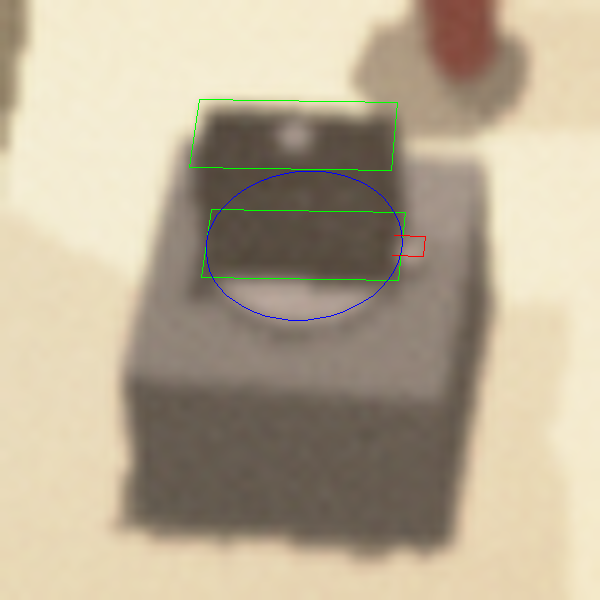

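View pics/o_h_top.png

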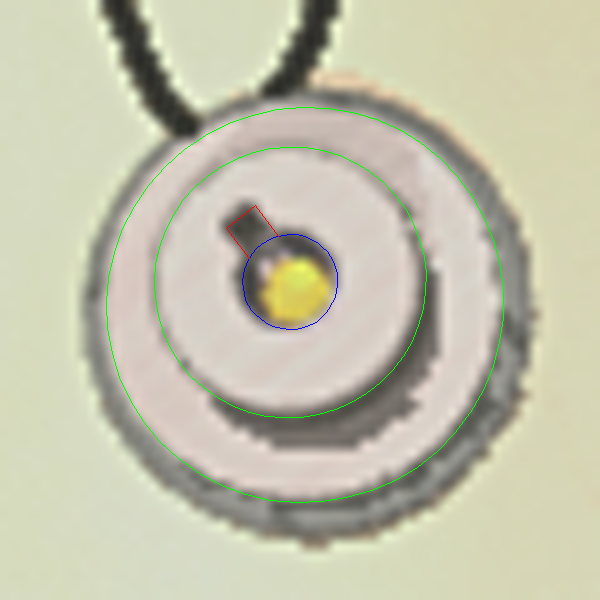

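View pics/o_h_scene.png

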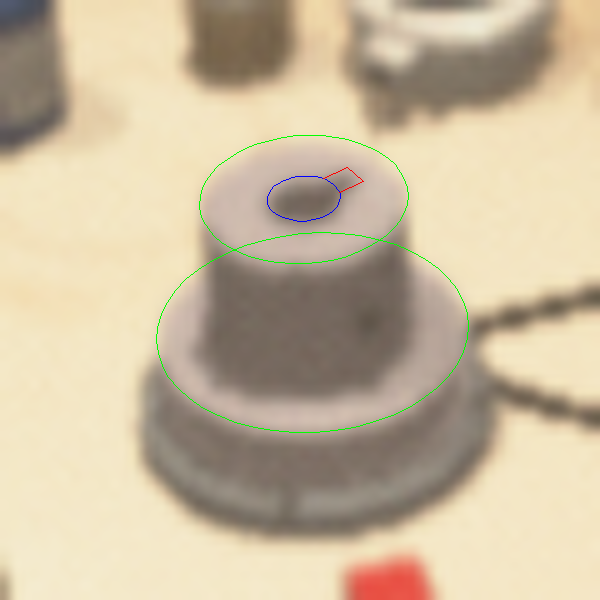

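>>> jog_arm --turn '[[0, 0, -0.9], [0, 0, -0.9], [0, 0, -0.9], [0, 0, -0.9], [0, 0, -0.9]]' --xyz '[[0.03, 0.02, 0], [0.03, 0.02, 0], [0.03, 0.02, 0], [0.03, 0.02, 0], [0.03, 0.02, 0]]' --jaw '[-1, -1, -1, -1, -1]' --grip_force 90

```text
time_s: 0.52
tcp_pos: [0.3732, -0.4291, 0.2496]
eef_rot: [[-0.0, 0.079, -0.997], [0.001, -0.997, -0.079], [-1.0, -0.001, 0.0]]
force: [1.0, -0.3, -0.0]
opening: 0.996
```

>>> jog_arm --turn '[[0, 0, -0.9], [0, 0, -0.9], [0, 0, -0.9], [0, 0, 0], [0, 0, 0]]' --xyz '[[0.03, 0.02, 0], [0.03, 0.02, 0], [0.03, 0.02, 0], [0.03, 0.02, 0], [0.03, 0.02, 0]]' --jaw '[-1, -1, -1, -1, -1]'

```text
time_s: 0.93
tcp_pos: [0.5233, -0.3289, 0.2496]
eef_rot: [[-0.001, -0.106, -0.994], [0.0, -0.994, 0.106], [-1.0, -0.0, 0.001]]
force: [0.4, 0.1, 0.3]
opening: 0.997
```

Run:
```python
from h import *
s=bot.sense(); q=s['joints'];p=s['tcp_pos'];print(s['time_s'],q.round(3),p.round(4),np.degrees(np.arctan2(s['eef_rot'][1,1],s['eef_rot'][0,1])),s['force'])
q0=np.array([-1.295,.2766,1.50616,0,1.3607]);p0=np.array([.2221,-.5298,.2491])
A=[];b=[]
for Q,X in((q0,p0),(q,p)):
    A+= [[np.sin(Q[1]),np.sin(Q[1]+Q[2]),0],[np.cos(Q[1]),np.cos(Q[1]+Q[2]),1]]; b+=[np.hypot(X[0],X[1]),X[2]]
print(np.linalg.lstsq(np.array(A),np.array(b),rcond=None))
```

```text
0.9333 [-0.674  0.342  1.409 -0.     1.392  1.003] [ 0.5233 -0.3289  0.2496] -96.06587299545845 [0.36237146 0.14034262 0.30732772]
(array([ 0.65722316,  0.40422348, -0.29773872]), array([3.26695931e-07]), np.int32(3), array([1.97771365, 1.44485041, 0.03249644]))
```

>>> jog_arm --turn '[[0, 0, 0], [0, 0, 0], [0, 0, 0], [0, 0, 0], [0, 0, 0]]' --xyz '[[-0.005, 0.037, -0.01], [-0.005, 0.037, -0.01], [-0.005, 0.037, -0.01], [-0.005, 0.037, -0.01], [-0.005, 0.037, -0.01]]' --jaw '[-1, -1, -1, -1, -1]'

```text
time_s: 1.35
tcp_pos: [0.4965, -0.1435, 0.1991]
eef_rot: [[-0.001, -0.106, -0.994], [0.0, -0.994, 0.106], [-1.0, -0.0, 0.001]]
force: [0.2, -0.3, 0.4]
opening: 0.998
```

>>> jog_arm --turn '[[0, 0, 0], [0, 0, 0], [0, 0, 0]]' --xyz '[[-0.001, 0.039, -0.03], [0, 0, -0.03], [0, 0, 0]]' --jaw '[-1, -1, -1]'

```text
time_s: 1.6
tcp_pos: [0.4921, -0.1091, 0.1401]
eef_rot: [[-0.01, -0.102, -0.995], [0.004, -0.995, 0.102], [-1.0, -0.003, 0.011]]
force: [-0.9, 0.5, -0.9]
opening: 1.001
```

Run:
```python
from h import *
for n in("scene","top"): cv2.imwrite(f"pics/{n}1.png",bot.camera(n)[:,:,::-1])
s=bot.sense();print(s['tcp_pos'],s['joints'].round(3),s['force'])
a=cv2.imread("pics/scene1.png");b=cv2.imread("pics/top1.png")
cv2.imwrite("pics/v1.png",np.hstack([cv2.resize(a[110:290,130:310],(400,400),interpolation=2),cv2.resize(b[120:300,270:450],(400,400),interpolation=2)]))
```

```text
[ 0.49596829 -0.11226623  0.1441813 ] [-3.590e-01  2.630e-01  1.807e+00 -1.000e-03  1.073e+00  1.317e+00] [ 0.11303028 -0.64138957  0.22188467]
```

View pics/v1.png

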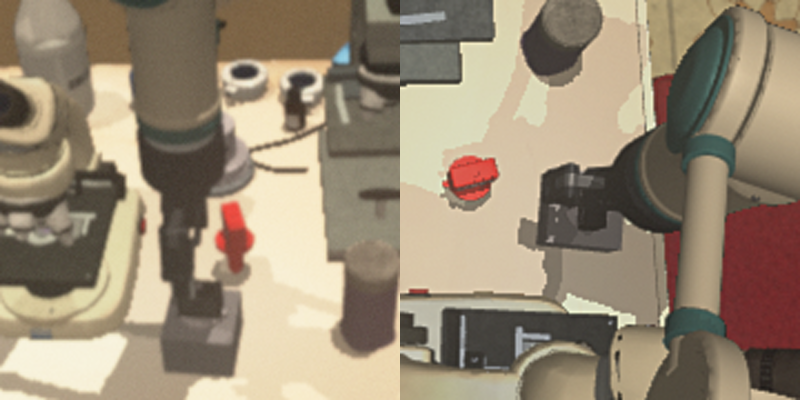

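>>> jog_arm --turn '[[0, 0, 0], [0, 0, 0]]' --xyz '[[0, 0, 0], [0, 0, 0]]' --jaw '[-1, -1]'

```text
time_s: 1.87
tcp_pos: [0.4979, -0.1138, 0.1462]
eef_rot: [[0.003, -0.107, -0.994], [-0.002, -0.994, 0.107], [-1.0, 0.001, -0.003]]
force: [0.4, -0.6, 0.5]
opening: 0.996
```

Run:
```python
from h import *
s=bot.sense();print(s['tcp_pos'],s['joints'].round(3),s['force'],s['tau'].round(1),s['eef_rot'].round(3))
cv2.imwrite("pics/top2.png",bot.camera("top")[:,:,::-1]); crop("pics/top2.png","pics/c7.png",240,120,160,120,5)
```

```text
[ 0.49786273 -0.11383855  0.14620619] [-0.361  0.262  1.804 -0.     1.073  1.317] [ 0.44389642 -0.57454343  0.52472837] [  0.3 -36.9 -20.7   0.    0.   -0. ] [[ 0.003 -0.107 -0.994]
 [-0.002 -0.994  0.107]
 [-1.     0.001 -0.003]]
```

View pics/top2.png

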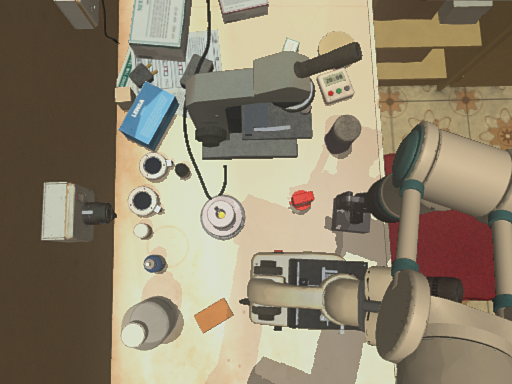

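>>> jog_arm --turn '[[0, 0, 0], [0, 0, 0], [0, 0, 0], [0, 0, 0], [0, 0, 0]]' --xyz '[[-0.0007, 0.0088, 0], [0, 0, -0.016], [0, 0, -0.016], [0, 0, -0.016], [0, 0, -0.015]]' --jaw '[-1, -1, -1, -1, -1]'

```text
time_s: 2.33
tcp_pos: [0.496, -0.1035, 0.0817]
eef_rot: [[0.001, -0.106, -0.994], [-0.0, -0.994, 0.106], [-1.0, 0.0, -0.001]]
force: [0.3, -0.1, -1.0]
opening: 1.001
```

>>> jog_arm --turn '[[0, 0, 0], [0, 0, 0], [0, 0, 0], [0, 0, 0]]' --xyz '[[0, 0, 0], [0, 0, 0], [0, 0, 0], [0, 0, 0]]' --jaw '[-0.2, 0.2, 0.5, 0.6]'

```text
time_s: 2.67
tcp_pos: [0.4966, -0.1038, 0.0828]
eef_rot: [[0.002, -0.106, -0.994], [-0.001, -0.994, 0.106], [-1.0, 0.001, -0.002]]
force: [0.4, -0.3, -0.7]
opening: 0.456
```

>>> jog_arm --turn '[[0, 0, 0], [0, 0, 0], [0, 0, 0], [0, 0, 0], [0, 0, 0]]' --xyz '[[0, 0, 0], [0, 0, 0], [0, 0, 0], [0, 0, 0], [0, 0, 0]]' --jaw '[1, 1, 1, 1, 1]' --grip_force 60

```text
time_s: 3.08
tcp_pos: [0.4964, -0.1039, 0.0828]
eef_rot: [[0.002, -0.106, -0.994], [-0.001, -0.994, 0.106], [-1.0, 0.001, -0.002]]
force: [-0.9, -0.1, 6.4]
opening: 0.227
```

Run:
```python
from h import *
for n in("scene","top"): cv2.imwrite(f"pics/{n}3.png",bot.camera(n)[:,:,::-1])
s=bot.sense();print(s['tcp_pos'],s['opening'],s['force'],s['torque'])
a=cv2.imread("pics/scene3.png");b=cv2.imread("pics/top3.png")
cv2.imwrite("pics/v3.png",np.hstack([cv2.resize(a[200:290,180:270],(400,400),interpolation=2),cv2.resize(b[160:250,310:400],(400,400),interpolation=2)]))
```

```text
[ 0.49645799 -0.10384914  0.08277416] 0.22249348260987545 [-0.3963501  -0.32400942  5.90806761] [ 0.04908808  0.06979496 -0.01890183]
```

View pics/v3.png

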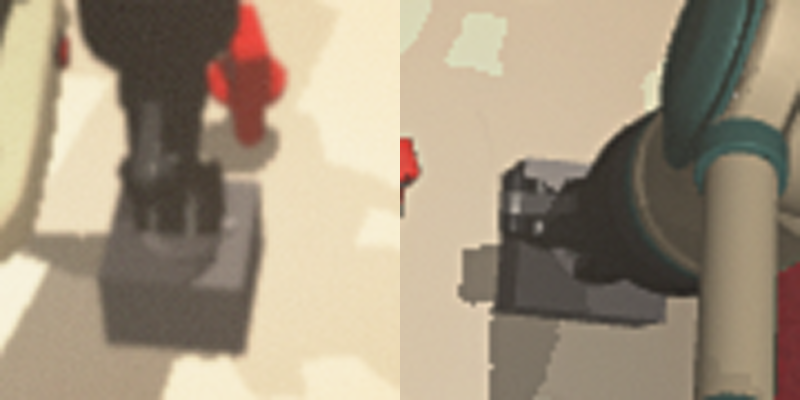

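>>> jog_arm --turn '[[0, 0, 0], [0, 0, 0], [0, 0, 0], [0, 0, 0], [0, 0, 0]]' --xyz '[[0, 0, 0.01], [0, 0, 0.02], [0, 0, 0.03], [0, 0, 0.03], [0, 0, 0.03]]' --jaw '[1, 1, 1, 1, 1]' --grip_force 90

```text
time_s: 3.6
tcp_pos: [0.4948, -0.1032, 0.2028]
eef_rot: [[-0.002, -0.106, -0.994], [0.001, -0.994, 0.106], [-1.0, -0.0, 0.002]]
force: [0.4, -0.6, -2.3]
opening: 0.216
```

Run:
```python
from h import *
for n in("scene","top"): cv2.imwrite(f"pics/{n}4.png",bot.camera(n)[:,:,::-1])
s=bot.sense();print(s['tcp_pos'],s['opening'],s['force'],s['torque'])
a=cv2.imread("pics/scene4.png");b=cv2.imread("pics/top4.png")
cv2.imwrite("pics/v4.png",np.hstack([cv2.resize(a[170:290,170:290],(400,400),interpolation=2),cv2.resize(b[160:250,310:400],(400,400),interpolation=2)]))
```

```text
[ 0.4985533  -0.10445534  0.20684941] 0.21963636732451333 [ 1.02578706  0.07349034 -1.22001397] [ 0.02738981 -0.03106613  0.00204241]
```

View pics/v4.png

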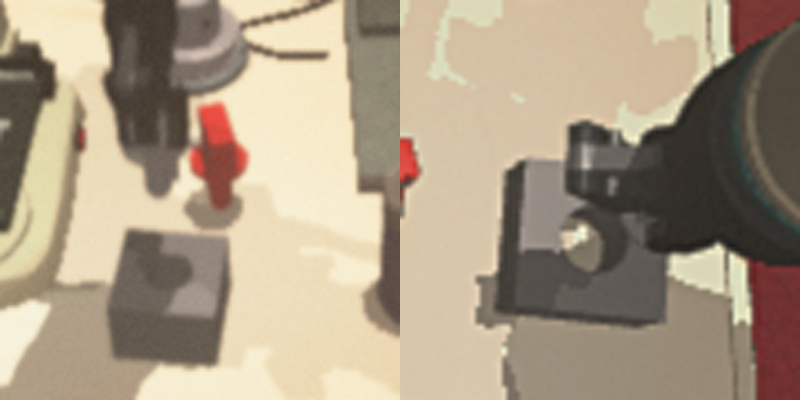

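>>> jog_arm --turn '[[0, 0, 1], [0, 0, 1], [0, 0, 1], [0, 0, 1], [0, 0, 1]]' --xyz '[[0.0004, 0.025, 0], [0.0004, 0.0256, 0], [0.0004, 0.0256, 0], [0.0004, 0.0256, 0], [0.0004, 0.0256, 0]]' --jaw '[1, 1, 1, 1, 1]'

```text
time_s: 4.12
tcp_pos: [0.4964, 0.0251, 0.2005]
eef_rot: [[-0.003, 0.244, -0.97], [0.0, -0.97, -0.244], [-1.0, -0.001, 0.002]]
force: [-0.4, 0.0, -2.5]
opening: 0.223
```

>>> jog_arm --turn '[[0, 0, 1], [0, 0, 1], [0, 0, 1], [0, 0, 1], [0, 0, 1]]' --xyz '[[0.0004, 0.0256, 0], [0.0004, 0.0256, 0], [0.0004, 0.0256, 0], [0.0004, 0.0256, 0], [0.0004, 0.0256, 0]]' --jaw '[1, 1, 1, 1, 1]'

```text
time_s: 4.53
tcp_pos: [0.4984, 0.153, 0.2005]
eef_rot: [[-0.003, 0.561, -0.828], [-0.001, -0.828, -0.561], [-1.0, -0.001, 0.003]]
force: [-0.4, -1.1, -2.4]
opening: 0.22
```

>>> jog_arm --turn '[[0, 0, 1], [0, 0, 0], [0, 0, 0], [0, 0, 0]]' --xyz '[[0, 0.0256, 0], [0, 0, 0], [0, 0, 0], [0, 0, 0]]' --jaw '[1, 1, 1, 1]'

```text
time_s: 4.87
tcp_pos: [0.4988, 0.177, 0.2007]
eef_rot: [[-0.002, 0.615, -0.789], [-0.001, -0.789, -0.615], [-1.0, -0.0, 0.002]]
force: [0.4, -0.1, -1.1]
opening: 0.219
```

Run:
```python
from h import *
for n in("scene","top"): cv2.imwrite(f"pics/{n}5.png",bot.camera(n)[:,:,::-1])
s=bot.sense();print(s['tcp_pos'],np.degrees(np.arctan2(s['eef_rot'][1,1],s['eef_rot'][0,1])),s['opening'],s['force'],s['torque'])
a=cv2.imread("pics/scene5.png");b=cv2.imread("pics/top5.png")
cv2.imwrite("pics/v5.png",np.hstack([cv2.resize(a[110:210,180:280],(400,400),interpolation=2),cv2.resize(b[160:260,180:280],(400,400),interpolation=2)]))
```

```text
[0.49927002 0.17649433 0.20113637] -52.13953210396926 0.21899540281513782 [-0.35284014  0.25698013 -2.22616527] [-0.0013589   0.06832493  0.02020657]
```

View pics/v5.png

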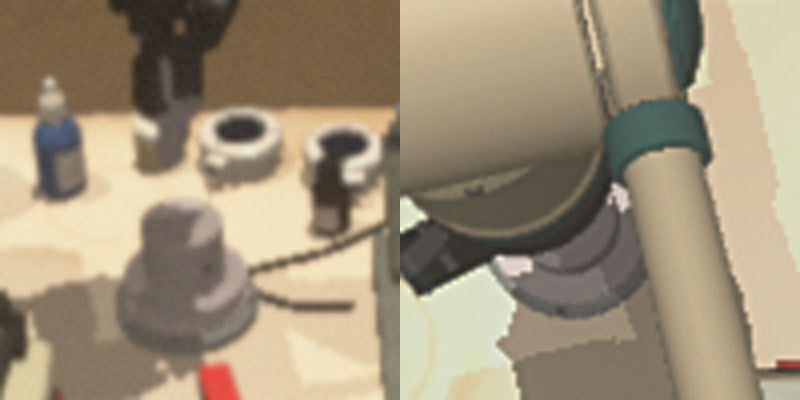

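Run:
```python
from h import *
crop("pics/scene5.png","pics/c8.png",195,110,60,100,6)
for p in([.5024,.177,.126],[.4993,.1765,.126],[.4993,.1765,.170],[.4993,.1765,.201],[.5024,.177,.078]): print(p,np.array(proj("scene",p))+.5)
```

```text
[0.5024, 0.177, 0.126] [224.44659108 150.31985831]
[0.4993, 0.1765, 0.126] [223.25871967 150.462418  ]
[0.4993, 0.1765, 0.17] [222.28203718 136.5575471 ]
[0.4993, 0.1765, 0.201] [221.56479528 126.34629007]
[0.5024, 0.177, 0.078] [225.42994396 164.75153976]
```

View pics/c8.png

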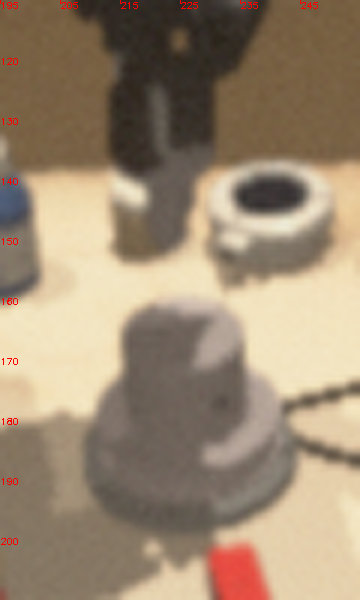

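>>> jog_arm --turn '[[0, 0, 0], [0, 0, 0], [0, 0, 0], [0, 0, 0]]' --xyz '[[0.003, 0.0005, -0.012], [0, 0, -0.012], [0, 0, -0.01], [0, 0, 0]]' --jaw '[1, 1, 1, 1]'

```text
time_s: 5.3
tcp_pos: [0.5011, 0.1767, 0.1654]
eef_rot: [[-0.005, 0.614, -0.79], [-0.001, -0.79, -0.614], [-1.0, -0.002, 0.005]]
force: [0.3, -0.0, -2.5]
opening: 0.217
```

Run:
```python
from h import *
for n in("scene",): cv2.imwrite(f"pics/{n}6.png",bot.camera(n)[:,:,::-1])
s=bot.sense();print(s['tcp_pos'],np.degrees(np.arctan2(s['eef_rot'][1,1],s['eef_rot'][0,1])),s['force'])
crop("pics/scene6.png","pics/c9.png",195,120,60,60,10)
p=s['tcp_pos']
for d in(0,-.031,-.025,-.075): print(d,np.array(proj("scene",p+[0,0,d]))+.5)
```

```text
[0.50170923 0.17697346 0.16648214] -52.14455407826515 [ 0.58764128  0.54365549 -0.88685435]
0 [223.30697747 137.56520131]
-0.031 [223.98115087 147.39240505]
-0.025 [223.85244627 145.51632045]
-0.075 [224.89991022 160.78485758]
```

View pics/c9.png

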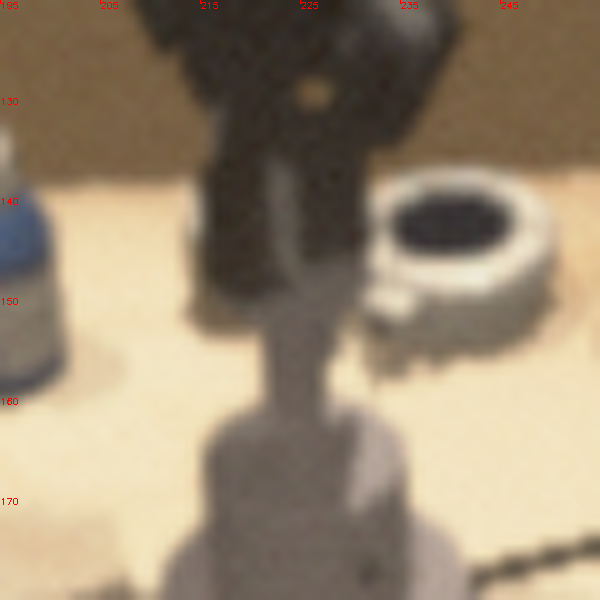

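>>> jog_arm --turn '[[0, 0, 0], [0, 0, 0], [0, 0, 0]]' --xyz '[[0.0008, 0, -0.005], [0, 0, -0.007], [0, 0, 0]]' --jaw '[1, 1, 1]'

```text
time_s: 5.6
tcp_pos: [0.503, 0.1777, 0.1547]
eef_rot: [[-0.002, 0.615, -0.789], [-0.0, -0.789, -0.615], [-1.0, -0.001, 0.001]]
force: [-1.2, -0.2, -1.9]
opening: 0.219
```

>>> jog_arm --turn '[[0, 0, 0], [0, 0, 0], [0, 0, 0]]' --xyz '[[0, 0, -0.003], [0, 0, -0.003], [0, 0, 0]]' --jaw '[1, 1, 1]'

```text
time_s: 5.85
tcp_pos: [0.5031, 0.178, 0.1491]
eef_rot: [[-0.001, 0.615, -0.789], [-0.0, -0.789, -0.615], [-1.0, -0.0, 0.001]]
force: [-0.2, -0.5, -2.1]
opening: 0.216
```

>>> jog_arm --turn '[[0, 0, 0], [0, 0, 0], [0, 0, 0]]' --xyz '[[0, 0, -0.002], [0, 0, -0.002], [0, 0, 0]]' --jaw '[1, 1, 1]'

```text
time_s: 6.1
tcp_pos: [0.5028, 0.1775, 0.1454]
eef_rot: [[-0.001, 0.615, -0.788], [-0.001, -0.788, -0.615], [-1.0, 0.0, 0.002]]
force: [-1.5, -2.2, -0.8]
opening: 0.216
```

Run:
```python
from h import *
for n in("scene","top"): cv2.imwrite(f"pics/{n}7.png",bot.camera(n)[:,:,::-1])
s=bot.sense();print(s['tcp_pos'],s['force'],s['torque'])
crop("pics/scene7.png","pics/c10.png",195,120,60,60,10)
```

```text
[0.50282835 0.17748895 0.14537193] [-2.01634412 -1.61358036 -1.18862815] [-0.39461579  0.37700782 -0.04103616]
```

View pics/c10.png

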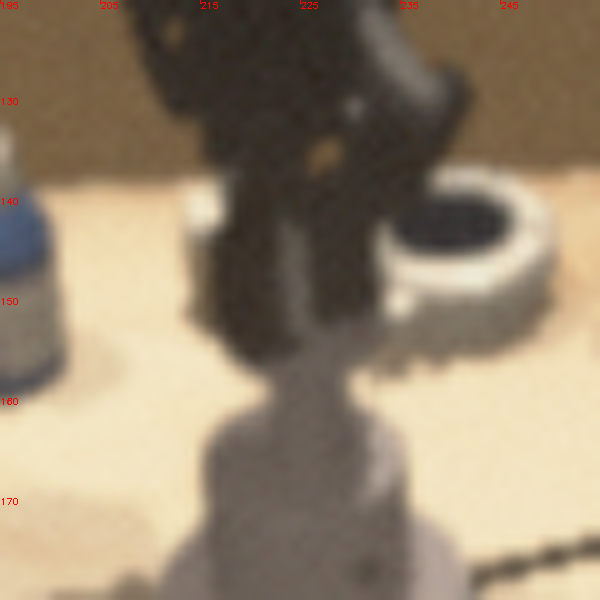

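>>> jog_arm --turn '[[0, 0, 0], [0, 0, 0], [0, 0, 0]]' --xyz '[[-0.0008, -0.0008, 0], [0, 0, -0.002], [0, 0, 0]]' --jaw '[1, 1, 1]'

```text
time_s: 6.45
tcp_pos: [0.5025, 0.1771, 0.1433]
eef_rot: [[-0.0, 0.615, -0.789], [-0.0, -0.789, -0.615], [-1.0, -0.0, 0.0]]
force: [-2.2, -0.5, -2.9]
opening: 0.221
```

>>> jog_arm --turn '[[0, 0, 0], [0, 0, 0], [0, 0, 0]]' --xyz '[[0, 0, -0.001], [0, 0, -0.001], [0, 0, 0]]' --jaw '[1, 1, 1]'

```text
time_s: 6.7
tcp_pos: [0.5025, 0.1771, 0.1414]
eef_rot: [[-0.0, 0.615, -0.789], [-0.0, -0.789, -0.615], [-1.0, -0.0, 0.0]]
force: [-1.4, -1.4, -2.0]
opening: 0.218
```

>>> jog_arm --turn '[[0, 0, 0], [0, 0, 0], [0, 0, 0]]' --xyz '[[-0.0005, -0.0005, 0], [0, 0, -0.0015], [0, 0, 0]]' --jaw '[1, 1, 1]'

```text
time_s: 6.95
tcp_pos: [0.5023, 0.1769, 0.1399]
eef_rot: [[0.0, 0.615, -0.789], [0.0, -0.789, -0.615], [-1.0, -0.0, -0.001]]
force: [-0.1, -0.2, -1.5]
opening: 0.22
```

>>> jog_arm --turn '[[0, 0, 0], [0, 0, 0], [0, 0, 0]]' --xyz '[[0, 0, -0.001], [0, 0, -0.001], [0, 0, 0]]' --jaw '[1, 1, 1]'

```text
time_s: 7.2
tcp_pos: [0.5023, 0.1767, 0.1379]
eef_rot: [[0.0, 0.615, -0.789], [0.0, -0.789, -0.615], [-1.0, 0.0, -0.0]]
force: [-0.0, 0.1, -2.8]
opening: 0.217
```

>>> jog_arm --turn '[[0, 0, 0], [0, 0, 0], [0, 0, 0]]' --xyz '[[0, 0, -0.001], [0, 0, -0.001], [0, 0, 0]]' --jaw '[1, 1, 1]'

```text
time_s: 7.45
tcp_pos: [0.5023, 0.1767, 0.1359]
eef_rot: [[0.0, 0.615, -0.789], [-0.0, -0.789, -0.615], [-1.0, 0.0, -0.0]]
force: [-0.5, -0.4, -3.1]
opening: 0.219
```

>>> jog_arm --turn '[[0, 0, 0], [0, 0, 0], [0, 0, 0], [0, 0, 0]]' --xyz '[[0, 0, -0.002], [0, 0, -0.002], [0, 0, -0.002], [0, 0, 0]]' --jaw '[1, 1, 1, 1]'

```text
time_s: 7.78
tcp_pos: [0.5021, 0.1766, 0.1296]
eef_rot: [[-0.0, 0.615, -0.789], [-0.0, -0.789, -0.615], [-1.0, 0.0, 0.0]]
force: [-0.4, 0.1, -1.9]
opening: 0.22
```

Run:
```python
from h import *
for n in("scene",): cv2.imwrite(f"pics/{n}8.png",bot.camera(n)[:,:,::-1])
s=bot.sense();print(s['tcp_pos'],s['force'],s['torque'])
crop("pics/scene8.png","pics/c11.png",195,120,60,60,10)
```

```text
[0.50222203 0.17659458 0.12982096] [ 0.53045763 -0.53098345 -2.84403368] [-0.0059832   0.03058769 -0.00492961]
```

View pics/c11.png

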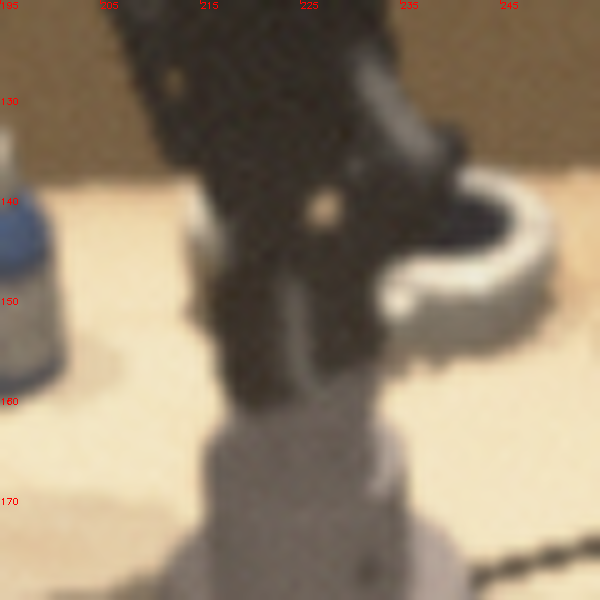

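>>> jog_arm --turn '[[0, 0, 0], [0, 0, 0], [0, 0, 0], [0, 0, 0]]' --xyz '[[0, 0, -0.003], [0, 0, -0.003], [0, 0, -0.002], [0, 0, 0]]' --jaw '[1, 1, 1, 1]' --grip_force 110

```text
time_s: 8.17
tcp_pos: [0.5021, 0.1766, 0.1215]
eef_rot: [[-0.0, 0.615, -0.789], [-0.0, -0.789, -0.615], [-1.0, -0.0, 0.001]]
force: [-0.3, 0.1, -1.1]
opening: 0.216
```

>>> jog_arm --turn '[[0, 0, 0], [0, 0, 0], [0, 0, 0], [0, 0, 0]]' --xyz '[[0, 0, -0.002], [0, 0, -0.002], [0, 0, -0.002], [0, 0, 0]]' --jaw '[1, 1, 1, 1]'

```text
time_s: 8.5
tcp_pos: [0.5023, 0.1767, 0.1166]
eef_rot: [[0.001, 0.615, -0.789], [0.0, -0.789, -0.615], [-1.0, 0.0, -0.001]]
force: [-1.1, 0.2, 3.7]
opening: 0.216
```

>>> jog_arm --turn '[[0, 0, 0], [0, 0, 0], [0, 0, 0], [0, 0, 0]]' --xyz '[[0, 0, -0.002], [0, 0, -0.002], [0, 0, -0.002], [0, 0, 0]]' --jaw '[1, 1, 1, 1]'

```text
time_s: 8.83
tcp_pos: [0.5023, 0.1767, 0.1109]
eef_rot: [[0.001, 0.615, -0.789], [0.0, -0.789, -0.615], [-1.0, 0.0, -0.001]]
force: [-1.7, -1.5, 6.8]
opening: 0.216
```

>>> jog_arm --turn '[[0, 0, 0], [0, 0, 0], [0, 0, 0]]' --xyz '[[0, 0, -0.001], [0, 0, -0.001], [0, 0, 0]]' --jaw '[1, 1, 1]'

```text
time_s: 9.08
tcp_pos: [0.5023, 0.1767, 0.1092]
eef_rot: [[0.001, 0.615, -0.789], [0.0, -0.789, -0.615], [-1.0, 0.0, -0.001]]
force: [-2.8, -0.4, 7.0]
opening: 0.218
```

Near home; pressing on in 1 mm steps until the force jumps.

>>> jog_arm --turn '[[0, 0, 0], [0, 0, 0]]' --xyz '[[0, 0, -0.001], [0, 0, 0]]' --jaw '[1, 1]'

```text
time_s: 9.25
tcp_pos: [0.5023, 0.1767, 0.109]
eef_rot: [[0.001, 0.615, -0.789], [0.0, -0.789, -0.615], [-1.0, 0.001, -0.001]]
force: [-3.8, -1.1, 12.6]
opening: 0.21
```

>>> jog_arm --turn '[[0, 0, 0], [0, 0, 0]]' --xyz '[[0, 0, -0.001], [0, 0, 0]]' --jaw '[1, 1]'

```text
time_s: 9.42
tcp_pos: [0.5023, 0.1767, 0.1089]
eef_rot: [[0.002, 0.615, -0.789], [0.0, -0.789, -0.615], [-1.0, 0.001, -0.001]]
force: [-5.1, -1.5, 20.1]
opening: 0.213
```

>>> jog_arm --turn '[[0, 0, 0], [0, 0, 0]]' --xyz '[[0, 0, -0.001], [0, 0, 0]]' --jaw '[1, 1]'

```text
time_s: 9.58
tcp_pos: [0.5023, 0.1767, 0.1089]
eef_rot: [[0.002, 0.615, -0.789], [0.0, -0.789, -0.615], [-1.0, 0.001, -0.002]]
force: [-7.9, -2.1, 26.4]
opening: 0.215
```

>>> jog_arm --turn '[[0, 0, 0], [0, 0, 0], [0, 0, 0], [0, 0, 0], [0, 0, 0]]' --xyz '[[-0.0008, 0, 0], [0, 0, 0], [0, 0, 0], [0, 0, 0], [0, 0, 0]]' --jaw '[1, 1, 1, 1, 1]'

```text
time_s: 10.0
tcp_pos: [0.5023, 0.1767, 0.1089]
eef_rot: [[0.004, 0.615, -0.789], [0.0, -0.789, -0.615], [-1.0, 0.002, -0.003]]
force: [-6.3, -2.4, 23.0]
opening: 0.211
```

Run:
```python
from h import *
for n in("scene","top"): cv2.imwrite(f"pics/{n}9.png",bot.camera(n)[:,:,::-1])
s=bot.sense();print(s['tcp_pos'],s['force'],s['torque'],s['opening'],s['eef_rot'].round(4))
crop("pics/scene9.png","pics/c12.png",195,130,60,60,10)
```

```text
[0.50229575 0.17673795 0.10889253] [-5.43591876 -2.00178248 24.2814685 ] [-0.2739396   1.17083582  0.01393379] 0.21765356195222058 [[ 3.800e-03  6.149e-01 -7.886e-01]
 [ 4.000e-04 -7.886e-01 -6.149e-01]
 [-1.000e+00  2.000e-03 -3.200e-03]]
```

View pics/c12.png

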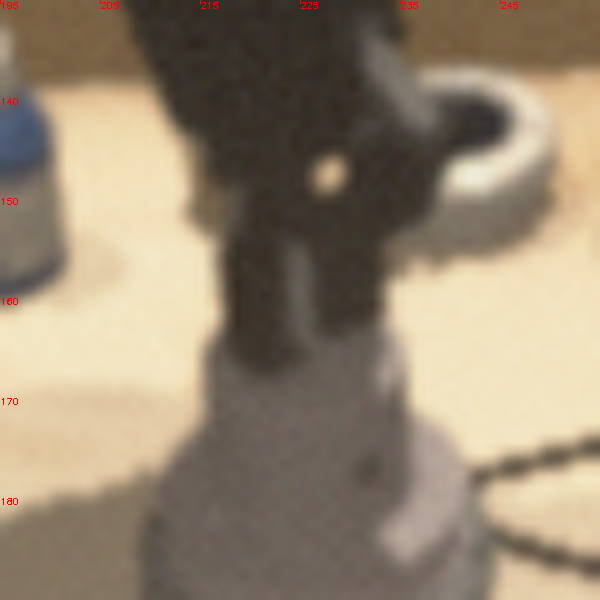

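View pics/scene9.png

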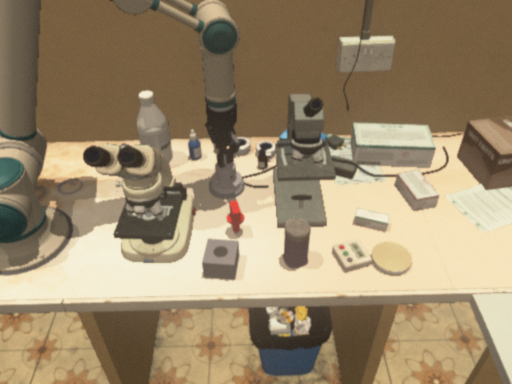

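>>> jog_arm --turn '[[0, 0.08, 0], [0, 0, 0], [0, 0, 0], [0, 0, 0], [0, 0, 0]]' --xyz '[[0.0005, 0, 0], [0, 0, 0], [0, 0, 0], [0, 0, 0], [0, 0, 0]]' --jaw '[1, 1, 1, 1, 1]'

```text
time_s: 10.52
tcp_pos: [0.5024, 0.1767, 0.1089]
eef_rot: [[-0.002, 0.615, -0.788], [0.0, -0.788, -0.615], [-1.0, -0.002, 0.002]]
force: [-7.6, -1.7, 24.3]
opening: 0.213
```

Run:
```python
from h import *
s=bot.sense();print(s['tcp_pos'],s['force'],s['torque'],s['opening'],s['eef_rot'].round(4))
```

```text
[0.50243858 0.17670206 0.10892575] [-7.58672578 -1.73350208 24.33315563] [-0.33624219  1.05243013  0.04105627] 0.2131023503116229 [[-2.400e-03  6.151e-01 -7.885e-01]
 [ 2.000e-04 -7.885e-01 -6.151e-01]
 [-1.000e+00 -1.600e-03  1.700e-03]]
```

>>> jog_arm --turn '[[0, -0.03, 0], [0, 0, 0], [0, 0, 0], [0, 0, 0], [0, 0, 0]]' --xyz '[[0, 0, -0.0005], [0, 0, 0], [0, 0, 0], [0, 0, 0], [0, 0, 0]]' --jaw '[1, 1, 1, 1, 1]'

```text
time_s: 10.93
tcp_pos: [0.5024, 0.1767, 0.1089]
eef_rot: [[-0.0, 0.615, -0.789], [0.0, -0.789, -0.615], [-1.0, -0.0, -0.0]]
force: [-8.6, -2.2, 27.7]
opening: 0.214
```

Run:
```python
from h import *
s=bot.sense();print(s['tcp_pos'],s['force'],s['torque'],s['opening'],s['eef_rot'].round(4)[:,0])
a=cv2.imread("pics/scene9.png").astype(int);b=cv2.imread("pics/scene0.png").astype(int)
for n,(x,y) in dict(jar=(297,243),stain=(194,147),oil=(265,157)).items():
    r=np.s_[y-22:y+25,x-13:x+14]; print(n,abs(a[r]-b[r]).mean())
im=np.hstack([cv2.resize(i[125:275,180:330].astype(np.uint8),(400,400)) for i in(b,a)]);cv2.imwrite("pics/cmp.png",im)
```

```text
[0.50239688 0.17670775 0.10890068] [-8.61791079 -2.23692084 27.71896053] [-0.25407488  1.3544491   0.03693224] 0.2140387842914323 [-2.e-04  3.e-04 -1.e+00]
jar 1.9913317572892042
stain 3.452850013133701
oil 3.345679012345679
```

View pics/cmp.png

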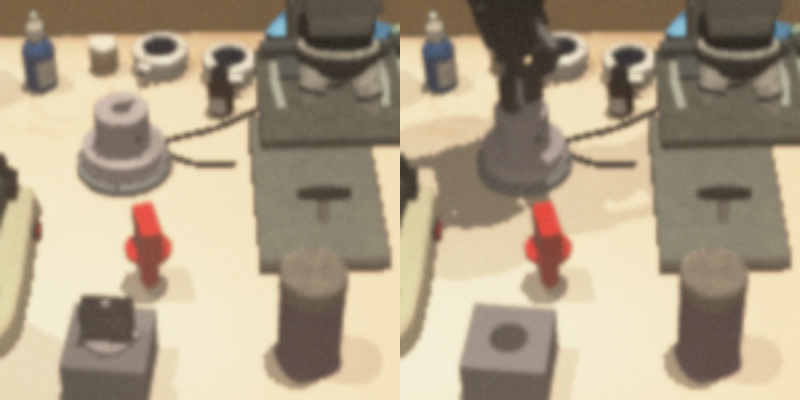

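The jar, both bottles and the red piece are in the same places as before, and the tool is upright with the spindle hard against its stop.

```bash
python3 -c "
from bench import bot
print(bot.finish_job())"
```

```text
the job is handed in; nothing more can be done
None
```

The spindle is in the drive hub with its key in the keyway, and the arm is still gripping it and pressing it home. I handed the job in at about 11 s of the 42 s allowed.

**What I did:** I gripped the spindle by its black grip and lifted it out of the stand. I turned it 44° to line up with the keyway and centred it in the bore by the side forces. Then I pushed it down against the ejector spring until it stopped hard.

**Last checks:**
- **Depth:** the key went in without catching on the face. The grasp point stopped at z 0.1089 m; I expected 0.1088 m with the flange on the face. More downward command raised the force but did not move it.
- **Push and grip:** the push is about 28 N, against 11 N from the spring, with the grip set to 110 N. The tool was upright to within 0.1°.
- **Bystanders:** the jar, both bottles and the red look-alike are where they were in the before and after scene pictures.

**Shortcomings:**
- **Side force:** about 9 N sideways and 1.4 N m remain at the wrist from pressing; two small corrections did not remove it.
- **Flange not seen:** the arm blocked the top camera at the hub, so the flange being flat on the face rests on depth and force, not on a clear picture.

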